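# Open the drug cabinet's lock and put the key away

## Robot

A 7-joint arm with a two-finger parallel gripper is mounted at the origin on the work surface; the furniture and walls round the work are solid. World frame = base frame: x ahead of the robot, y to its left, z up, the work surface at z = 0. Lengths are in m, angles in rad, forces in N, time in s.
With the tool pointing down it reaches from about 0.4 to 0.85 m from the base axis. Payload 10.4 kg.
Tool frame: the origin (TCP) lies at the very end of the fingers, on their centre line; the grasp point (between the pads) lies r.hold_point_z behind it (r.hold_point_z is the distance from the TCP to the grasp point, in m); z points along the fingers, y is the direction in which the jaws open and shut (so a half turn about z gives the same grasp; the last joint's range is limited). The gripper opens to 87 mm and grips with 3 to 60 N. Pads are 19 mm wide; open, the fingers measure 117 mm over their backs; the gripper's body (75 mm by 190 mm) begins 51 mm behind the grasp point.
Start: joints at [-1.298, 0.332, -0.065, 1.46, 0.022, 1.35, -0.088], TCP at [0.182, 0.598, 0.202] pointing down, gripper open.
Joint ranges: [-2.6, 2.6], [-0.5, 2.12], [-1.47, 1.34], [0.16, 2.42], [-1.27, 4.41], [0.06, 2.06], [-2.6, 2.6]. Speed limits (rad/s): [2.22, 2.22, 2.79, 2.79, 3.14, 3.14, 3.14].

## Interface

Orientations are given as a unit quaternion [x, y, z, w].
In Python, from bench import r gives the robot as it stands.
- The arm moves only by the tool send_rows, never from a script. Its argument "commands" is a list of rows, each a list of 7 numbers: the shift along the world's x, y, z normalised to -1 to 1, where 1 is 0.03 m, then the turn, a rotation vector about the world's x, y, z normalised to -1 to 1, where 1 is 5 degrees, then the gripper command: -1 is fully open, 1 is shut, values between are in proportion. In form: [[tx, ty, tz, ax, ay, az, jaw], ...]. A call has 1 to 10 rows; each row shifts and turns the pose as measured when the row begins; what a row does not reach is not made up. A row lasts 1/12 s, in which the tool goes at most 41.7 mm and 7.16 degrees, less where a joint would pass 70% of its speed; a pose out of reach is approached as far as the arm can. A call with a number of a shift or a turn outside -1 to 1 is refused whole. A call with a gripper value outside its range is refused whole. The fingers move at their own pace and stop on an object; "grip_force" is the grip in N (left out, the last holds). Time passes only in rows, so rows that do not move let the fingers close. It gives the time, the measured TCP pose, the force and the opening at its end, in the units of the state.
- r.read_state(): the state, without advancing time (a new reading comes with each control period).
- r.camera(name): name is "scene" or "top"; returns the picture (480x640x3 uint8, blue, green, red); there is no depth.
- r.calibration(name): a dict with "K" (3x3 intrinsics, pixels), "dist" ([k1, k2, p1, p2, k3] as OpenCV has them; the pictures are not rectified), "R" (3x3) and "t" (3): a world point X has camera coordinates R X + t. Camera axes: x right, y down, z forward; pixel columns grow to the right and rows downward; lengths in m; the calibration is good to about 2 mm. A picture is of the moment at which its call begins. calibration takes no time and is no camera call.
- r.close_job(): hands the job in, once; it reports no verdict.
The state is a dict: "time": time; "joint_positions": joint angles; "joint_vel": joint speeds; "joint_torque": joint torques, N m; "ee_pos": TCP position; "eef_rot": TCP orientation; "ft_force": force on the tool from outside, world axes, zero at the start; "torque": the same for the moment, N m; "width": finger opening in m.
Only numpy, scipy, OpenCV 4.12 (cv2) and the standard library are available. Lean on these libraries where they do the work, as an engineer would, in place of code of your own. Each camera call takes 0.05 s, during which the arm holds its last target.

## Task

Unlock the small grey drug cabinet by turning its key clockwise until the drawer springs out, then turn the key back to where it started, the only position in which it comes out, and draw it straight up out of the lock. Put the key into the shallow metal tray, lowering it in instead of dropping it, and leave the drawer open and everything else where it stands.

Things in the scene. Friction and masses are not known exactly. Their poses are not given: they have to be found in the camera images.
- cabinet: Small grey steel cabinet, fixed to the counter: 170 mm deep (x) x 180 wide (y) x 120 high, with a round key lock on its top and one white drawer in its front. Origin: centre of its underside; -x is its front, z up. It stands left or right of the middle, yaw up to 0.4 rad either way.
- lock (a point): Centre of the lock's upper face, 130 mm above the counter (cabinet frame -20, 0, 130 mm; axes as the cabinet). The lock is a steel disc 62 mm across, 10 mm proud of the cabinet's top, with a slotted brass plug 22 mm across that turns about the vertical, and one 7.5 mm wide notch towards the cabinet's front through which the key's bit passes.
- lock_plug (a joint): Angle of the plug, rad: 0 at the start (a stop), where alone the key goes in and comes out; grows as the key turns clockwise seen from above; stop at 1.40. The drawer is let go at about 1.1. Steady friction 0.07 N m, no spring: it stays where it is left. The key has about 0.08 rad of play in the plug.
- drawer (a joint): Opening of the drawer, m: 0 shut and latched by the lock; once unlocked, a spring of 2 to 5 N pushes it out towards the cabinet's front (-x of the cabinet) to the stop at 0.045, where it stays when the key is turned back.
- key: Loose key, upright in the lock at the start, x along the cabinet's x; 70 g, 94 mm long. Origin: blade tip (then 84 mm above the counter); z up the key. Steel blade 18 (x) x 5 (y) mm, z 5 to 54, rounded point below: it cannot stand alone; at z 22 to 34 a bit reaches 20 mm to -x, caught under the disc unless within 0.1 rad of the starting yaw. Lift 50 mm to clear the lock.
- key_grip (a point): Middle of the key's black plastic bow, 68 mm above the tip: pinch here across the 10 mm thickness (key's y). The bow is 42 (x) x 10 (y) mm, from 54 to 82 mm above the tip, with a 24 mm eyelet on top up to 94 mm. In the lock the bow begins 8 mm above the lock's face.
- key_middle (a point): Middle of the key's length, on its axis, 47 mm above the tip.
- tray: Loose empty open metal tray, 135 (x) x 195 (y) x 48 mm high, walls and floor about 3 mm, 0.4 kg. Origin: centre of its underside. It stands on the other side of the middle from the cabinet, yaw up to 0.5 rad either way.
- bottle_mid: Bystander: amber bottle, loose; leave it alone. Origin: centre of its underside.
- jar_a: Bystander: ointment jar, loose; leave it alone. Origin: centre of its underside.
- wash_bottle: Bystander: wash bottle, loose; leave it alone. Origin: centre of its underside.

How it is judged:
By the outcome, as a careful person would: the job done as asked, in the order asked, and still so for the second after the job is handed in, with the robot touching nothing.
It also fails if it takes over 51 s, if anything falls off the work surface, if the arm or the gripper's body presses on something with over 40 N, if the wrist force passes 120 N, or if a joint passes its speed limit or range.

## Working session

There is one attempt and no reset: what is moved stays moved. The work goes in short steps, Python scripts to look and compute and a tool call to move; the robot and the scene stay as the last step left them, time stands still between calls to the robot, and variables do not carry over. Pictures are saved under pics/ and viewed, and the job is handed in when it is done.

Besides the shell and the picture viewer there is one more tool, called as name([rows], argument=value, ...), one row to a line, values as JSON. send_rows: Moves the arm, as the interface text tells. Scaled input: -1 to 1 covers 0.03 m each way for a shift and 5 degrees each way for a turn. Its arguments: {"type":"object","properties":{"commands":{"type":"array"},"grip_force":{"type":"number"}},"required":["commands"]}

```bash
ls; mkdir -p pics; python3 - <<'E'
from bench import r
import cv2
print(r.read_state(), r.hold_point_z)
for n in("scene","top"):
    cv2.imwrite(f"pics/{n}0.png",r.camera(n)); print(n,r.calibration(n))
E
```

```text
pics
{'time': 0.0, 'joint_positions': array([-1.29759948,  0.33286909, -0.06473018,  1.46093775,  0.02162588,
        1.34989803, -0.08850236]), 'joint_vel': array([-0.00044798, -0.00062065, -0.00095164,  0.00195346,  0.00048776,
        0.00139423,  0.00177389]), 'joint_torque': array([ 8.88399718e-04, -6.23254395e+01,  2.52722570e-02, -3.89886725e+01,
       -6.13153330e-02,  3.99457233e-02,  1.65635438e-04]), 'ee_pos': array([0.18206641, 0.59746058, 0.20165749]), 'eef_rot': array([ 1.47333691e-01,  9.89086590e-01, -7.04846938e-04, -6.40293548e-05]), 'ft_force': array([-0.34257637, -0.05654009,  0.00308611]), 'torque': array([-0.00697416, -0.03052282, -0.02084437]), 'width': 0.08708862256271237} 0.0187
scene {'K': array([[444.61005762,   0.        , 315.0296647 ],
       [  0.        , 444.61005762, 246.92990208],
       [  0.        ,   0.        ,   1.        ]]), 'dist': array([-0.00587244,  0.        ,  0.        ,  0.        ,  0.        ]), 'R': array([[-0.99972491, -0.0157278 ,  0.01739952],
       [-0.02326853,  0.75827335, -0.65152138],
       [-0.0029466 , -0.65174701, -0.75843072]]), 't': array([0.46017391, 0.15673062, 1.08590144])}
top {'K': array([[624.91383691,   0.        , 319.18554305],
       [  0.        , 624.91383691, 243.17178451],
       [  0.        ,   0.        ,   1.        ]]), 'dist': array([-0.07888884,  0.        ,  0.        ,  0.        ,  0.        ]), 'R': array([[-0.0119827 , -0.99977013,  0.01777925],
       [-0.99251009,  0.00973013, -0.12177461],
       [ 0.12157362, -0.01910527, -0.99239853]]), 't': array([-0.11221502,  0.4963032 ,  1.59947529])}
```

View pics/scene0.png

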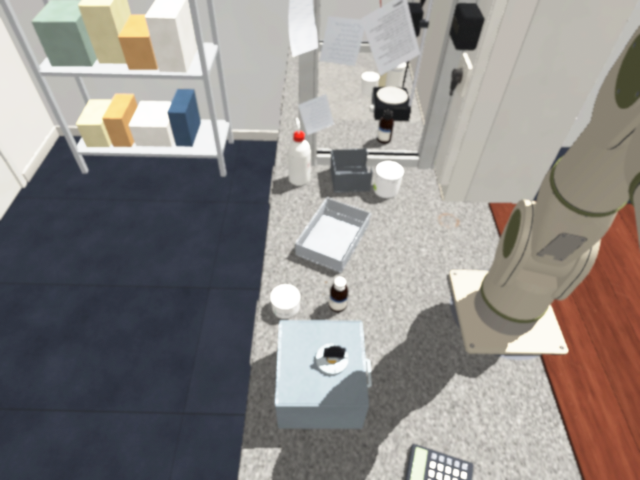

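View pics/top0.png

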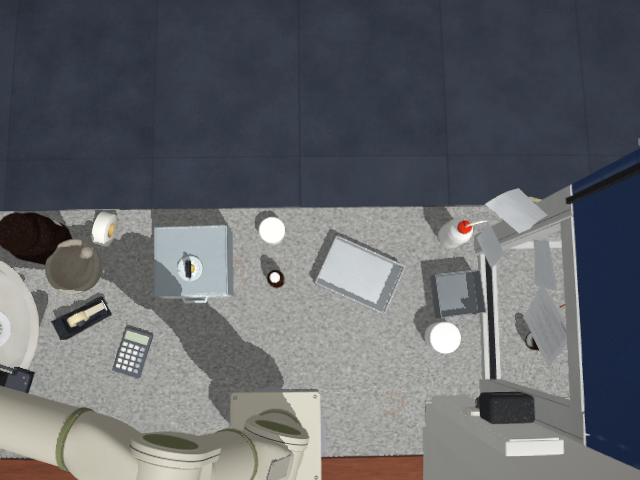

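The cabinet is on the left of the middle in the top view, with its lock near (189,268). The tray is at about (360,272), the amber bottle at (276,279), the jar at (272,230) and the wash bottle at (458,232). Next I'll zoom in.

```bash
python3 - <<'E'
import cv2
a=cv2.imread("pics/top0.png")
cv2.imwrite("pics/topcab.png",cv2.resize(a[215:315,140:245],None,fx=6,fy=6,interpolation=cv2.INTER_CUBIC)[:600])
cv2.imwrite("pics/toptray.png",cv2.resize(a[220:320,300:415],None,fx=6,fy=6,interpolation=cv2.INTER_CUBIC)[:600])
a=cv2.imread("pics/scene0.png")
cv2.imwrite("pics/sckey.png",cv2.resize(a[310:440,265:385],None,fx=4.6,fy=4.6,interpolation=cv2.INTER_CUBIC)[:600])
E
```

```text
(no output)
```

View pics/topcab.png

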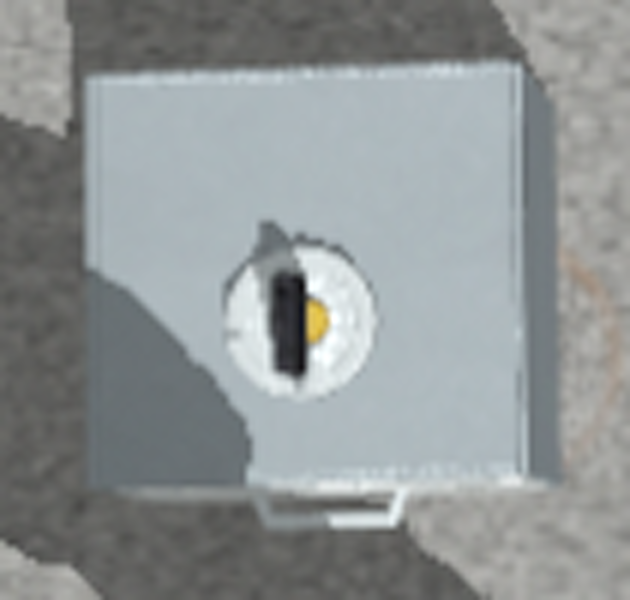

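View pics/toptray.png

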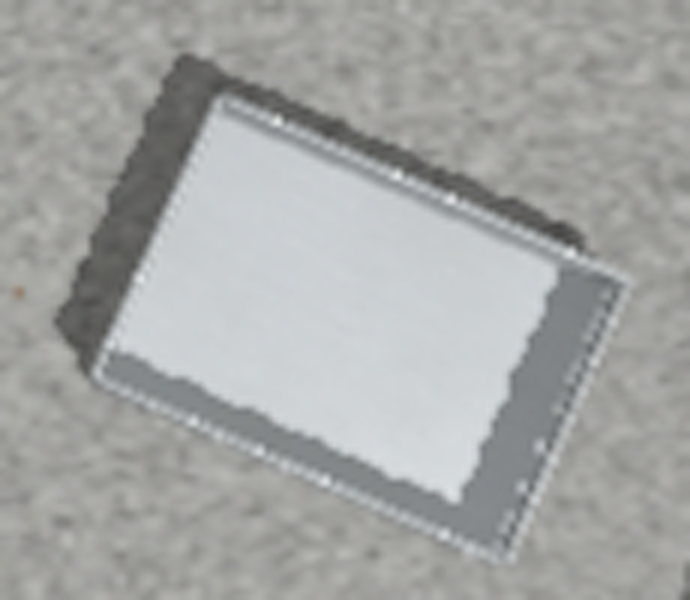

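View pics/sckey.png

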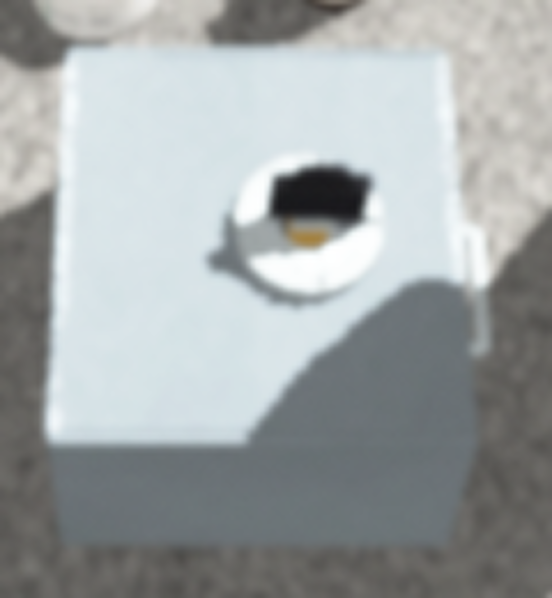

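```bash
cat > h.py <<'E'
import numpy as np, cv2
from bench import r
from scipy.spatial.transform import Rotation as Ro
def ray(cam,uv,z):
    c=r.calibration(cam); p=cv2.undistortPoints(np.array(uv,float).reshape(-1,1,2),c["K"],c["dist"]).reshape(-1,2)
    d=np.c_[p,np.ones(len(p))]@c["R"]; o=-c["R"].T@c["t"]
    return o+d*((z-o[2])/d[:,2])[:,None]
def proj(cam,X):
    c=r.calibration(cam); return cv2.projectPoints(np.array(X,float).reshape(-1,3),cv2.Rodrigues(c["R"])[0],c["t"],c["K"],c["dist"])[0].reshape(-1,2)
def zt(z,off,s): return (np.array(z,float)+.5)/s-.5+np.array(off)
def pose():
    s=r.read_state(); R=Ro.from_quat(s["eef_rot"]); return s["ee_pos"],R,s
E
python3 - <<'E'
from h import *
np.set_printoptions(precision=4,suppress=True)
C=ray("top",zt([(85,75),(522,62),(522,480),(90,487)],(140,215),6),.12)
print(C, [np.linalg.norm(C[i]-C[i-1]) for i in range(4)])
for i,j in((0,1),(3,2)): d=C[j]-C[i]; print("yaw",np.arctan2(d[1],d[0])+np.pi/2)
for i,j in((3,0),(2,1)): d=C[j]-C[i]; print("yaw",np.arctan2(d[1],d[0]))
print("lock",ray("top",zt([(300,320)],(140,215),6),.13),ray("scene",zt([(310,226)],(265,310),4.6),.13))
print("bow",ray("top",zt([(288,272),(290,378),(289,325)],(140,215),6),.17))
print("centre scene", ray("scene",zt([(70,48),(445,55),(475,440),(48,440)],(265,310),4.6),.12))
T=ray("top",zt([(220,95),(630,280),(508,562),(93,378)],(300,220),6),.048)
print(T,T.mean(0),[np.linalg.norm(T[i]-T[i-1]) for i in range(4)])
d=T[0]-T[1];print("tray yaw",np.arctan2(d[1],d[0])-np.pi/2); d=T[0]-T[3];print(np.arctan2(d[1],d[0]))
E
```

```text
[[0.5283 0.2934 0.12  ]
 [0.5319 0.1126 0.12  ]
 [0.36   0.1117 0.12  ]
 [0.3586 0.2881 0.12  ]] [np.float64(0.1697969290404857), np.float64(0.1808140054810112), np.float64(0.171954474882251), np.float64(0.1764340941566849)]
yaw 0.01976730882530875
yaw 0.007576493851475741
yaw 0.031122131670256944
yaw 0.0054313431861975885
lock [[0.4253 0.2011 0.13  ]] [[0.4267 0.2016 0.13  ]]
bow [[0.441  0.1985 0.17  ]
 [0.399  0.1972 0.17  ]
 [0.42   0.1978 0.17  ]]
centre scene [[0.5335 0.1124 0.12  ]
 [0.3646 0.1116 0.12  ]
 [0.3619 0.2868 0.12  ]
 [0.5302 0.2906 0.12  ]]
[[ 0.5128 -0.1617  0.048 ]
 [ 0.4308 -0.3371  0.048 ]
 [ 0.3108 -0.2815  0.048 ]
 [ 0.3913 -0.1056  0.048 ]] [ 0.4115 -0.2215  0.048 ] [np.float64(0.13381537090773382), np.float64(0.19355942093024683), np.float64(0.13220608406040166), np.float64(0.1935006242677896)]
tray yaw -0.4372809227489771
-0.43301384041038243
```

Both cameras agree on the lock at about (0.426, 0.201) and cabinet yaw of about 0.015. The tray is at (0.4115, -0.2215) with yaw -0.435, and the measured sizes match the stated ones. Next I'll rise and move across to the lock.

send_rows([
  [0,0,0.9,0,0,0,-1],
  [0,0,0.9,0,0,0,-1],
  [0,0,0.9,0,0,0,-1],
  [0.55,-0.9,0,0,0,0.9,-1],
  [0.55,-0.9,0,0,0,0.9,-1],
  [0.55,-0.9,0,0,0,0.9,-1],
  [0.55,-0.9,0,0,0,0.8,-1],
  [0.55,-0.9,0,0,0,0,-1],
  [0.55,-0.9,0,0,0,0,-1],
  [0.55,-0.9,0,0,0,0,-1],
], grip_force=30)

```text
time: 0.93
ee_pos: [0.2936, 0.4027, 0.2797]
eef_rot: [-0.019, 1.0, -0.005, -0.001]
ft_force: [0.7, 0.3, -0.1]
width: 0.0872
```

send_rows([
  [0.55,-0.9,0,0,0,0,-1],
  [0.55,-0.9,0,0,0,0,-1],
  [0.55,-0.9,0,0,0,0,-1],
  [0.55,-0.9,0,0,0,0,-1],
  [0,0,0,0,0,0,-1],
  [0,0,0,0,0,0,-1],
])

```text
time: 1.43
ee_pos: [0.3651, 0.2814, 0.2788]
eef_rot: [-0.014, 1.0, -0.006, -0.002]
ft_force: [-0.6, 0.4, 0.3]
width: 0.0873
```

```bash
cat >> h.py <<'E'
def rep():
    p,R,s=pose(); M=R.as_matrix()
    print("t",round(s["time"],2),"p",p.round(4),"tooly deg",round(np.degrees(np.arctan2(M[1,1],M[0,1])),2),"z",M[:,2].round(3),"F",s["ft_force"].round(1),"T",s["torque"].round(2),"w",round(s["width"],4),"q",s["joint_positions"].round(2))
E
python3 -c "
from h import *
rep()"
```

```text
t 1.43 p [0.3651 0.2814 0.2788] tooly deg 91.58 z [-0.003 -0.012 -1.   ] F [-0.6  0.4  0.3] T [ 0.06  0.09 -0.  ] w 0.0873 q [-0.92 -0.06  0.15  1.75  0.02  1.47  0.83]
```

send_rows([
  [0.65,-0.9,0,0.14,0,-0.14,-1],
  [0.65,-0.9,0,0,0,0,-1],
  [0.65,-0.85,0,0,0,0,-1],
  [0,0,0,0,0,0,-1],
  [0,0,0,0,0,0,-1],
])

```text
time: 1.85
ee_pos: [0.4234, 0.2016, 0.2778]
eef_rot: [-0.01, 1.0, 0.0, -0.002]
ft_force: [-0.2, 1.1, -0.1]
width: 0.0869
```

```bash
python3 -c "
from h import *
rep()
cv2.imwrite('pics/s1.png',cv2.resize(r.camera('scene')[250:430,250:490],None,fx=3,fy=3))"
```

```text
t 1.85 p [0.4234 0.2016 0.2778] tooly deg 91.17 z [-0.005  0.    -1.   ] F [-0.2  1.1 -0.1] T [ 0.07  0.   -0.05] w 0.0869 q [-0.82 -0.06  0.27  1.74  0.01  1.46  1.04]
```

View pics/s1.png

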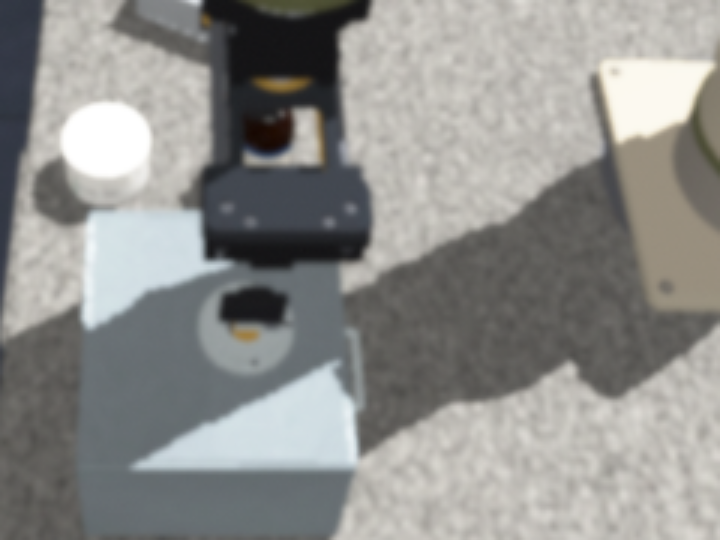

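The gripper is above the key, with the bow at (253,307) in the crop and the fingers centred over it. Next I'll descend to TCP z 0.138.

send_rows([
  [0.07,0,-0.9,0,0,0,-1],
  [0,0,-0.9,0,0,0,-1],
  [0,0,-0.9,0,0,0,-1],
  [0,0,-0.8,0,0,0,-1],
  [0,0,-0.6,0,0,0,-1],
  [0,0,-0.3,0,0,0,-1],
  [0,0,0,0,0,0,-1],
  [0,0,0,0,0,0,-1],
])

```text
time: 2.57
ee_pos: [0.4203, 0.2114, 0.1411]
eef_rot: [-0.017, 1.0, 0.001, -0.002]
ft_force: [0.8, 0.6, -0.1]
width: 0.087
```

```bash
python3 -c "
from h import *
rep()
cv2.imwrite('pics/s2.png',cv2.resize(r.camera('scene')[250:430,250:490],None,fx=3,fy=3))"
```

```text
t 2.57 p [0.4203 0.2114 0.1411] tooly deg 92.0 z [-0.004  0.001 -1.   ] F [ 0.8  0.6 -0.1] T [-0.    0.01  0.02] w 0.087 q [-0.82  0.03  0.27  1.95 -0.01  1.17  1.06]
```

View pics/s2.png

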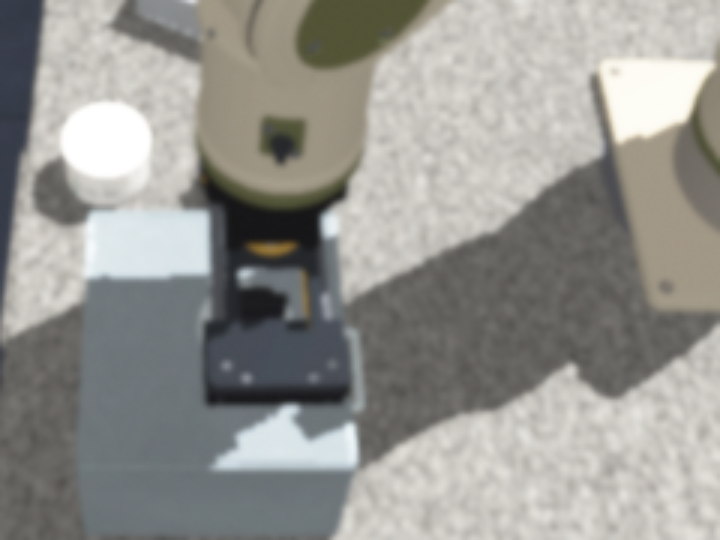

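It drifted 10 mm in y during the descent, so I'll correct that before closing.

send_rows([
  [0.17,-0.34,-0.05,0,0,-0.2,-1],
  [0,0,0,0,0,0,-1],
  [0,0,0,0,0,0,-1],
])

```text
time: 2.87
ee_pos: [0.4274, 0.2018, 0.1427]
eef_rot: [-0.008, 1.0, 0.002, 0.0]
ft_force: [-0.9, -0.3, -0.4]
width: 0.087
```

```bash
python3 -c "
from h import *
rep()
"
```

```text
t 2.87 p [0.4274 0.2018 0.1427] tooly deg 90.95 z [ 0.     0.004 -1.   ] F [-0.9 -0.3 -0.4] T [ 0.02 -0.01 -0.03] w 0.087 q [-0.81  0.03  0.28  1.94 -0.01  1.17  1.06]
```

send_rows([
  [-0.05,0,-0.15,0,0,0,-1],
  [0,0,0,0,0,0,0.3],
  [0,0,0,0,0,0,1],
  [0,0,0,0,0,0,1],
  [0,0,0,0,0,0,1],
  [0,0,0,0,0,0,1],
  [0,0,0,0,0,0,1],
  [0,0,0,0,0,0,1],
], grip_force=30)

```text
time: 3.53
ee_pos: [0.4268, 0.202, 0.1395]
eef_rot: [-0.008, 1.0, 0.003, 0.001]
ft_force: [-0.5, -0.2, -0.2]
width: 0.0483
```

```bash
python3 -c "
from h import *
rep()
rep()
"
```

```text
t 3.53 p [0.4268 0.202  0.1395] tooly deg 90.89 z [ 0.003  0.006 -1.   ] F [-0.5 -0.2 -0.2] T [ 0.   -0.   -0.03] w 0.0483 q [-0.81  0.03  0.28  1.95 -0.01  1.16  1.06]
t 3.53 p [0.4268 0.202  0.1395] tooly deg 90.89 z [ 0.003  0.006 -1.   ] F [-0.5 -0.2 -0.2] T [ 0.   -0.   -0.03] w 0.0483 q [-0.81  0.03  0.28  1.95 -0.01  1.16  1.06]
```

Fingers are still closing.

send_rows([
  [0,0,0,0,0,0,1],
  [0,0,0,0,0,0,1],
  [0,0,0,0,0,0,1],
  [0,0,0,0,0,0,1],
  [0,0,0,0,0,0,1],
  [0,0,0,0,0,0,1],
])

```text
time: 4.03
ee_pos: [0.4268, 0.2019, 0.1394]
eef_rot: [-0.008, 1.0, 0.003, 0.001]
ft_force: [-0.8, -1.6, 0.9]
width: 0.0093
```

send_rows([
  [0,0,0,0,0,0,1],
  [0,0,0,0,0,0,1],
  [0,0,0,0,0,0,1],
])

```text
time: 4.28
ee_pos: [0.4268, 0.2017, 0.1394]
eef_rot: [-0.008, 1.0, 0.003, 0.001]
ft_force: [0.1, -0.2, 0.3]
width: 0.0094
```

```bash
python3 -c "
from h import *
rep()
"
```

```text
t 4.28 p [0.4268 0.2017 0.1394] tooly deg 90.88 z [ 0.002  0.006 -1.   ] F [ 0.1 -0.2  0.3] T [-0.02  0.03 -0.01] w 0.0094 q [-0.81  0.03  0.28  1.95 -0.01  1.16  1.06]
```

Gripped at a width of 9.4 mm with almost no side load. Now I'll turn clockwise, starting with a short test.

send_rows([
  [0,0,0,0,0,-0.6,1],
  [0,0,0,0,0,-0.8,1],
  [0,0,0,0,0,-0.8,1],
  [0,0,0,0,0,-0.8,1],
  [0,0,0,0,0,0,1],
])

```text
time: 4.7
ee_pos: [0.4266, 0.2006, 0.1394]
eef_rot: [0.129, 0.992, 0.002, 0.001]
ft_force: [-0.3, -0.3, -0.4]
width: 0.0095
```

```bash
python3 -c "
from h import *
rep()
"
```

```text
t 4.7 p [0.4266 0.2006 0.1394] tooly deg 75.22 z [ 0.003  0.004 -1.   ] F [-0.3 -0.3 -0.4] T [ 0.09 -0.09  0.05] w 0.0095 q [-0.81  0.03  0.28  1.95 -0.01  1.16  0.79]
```

send_rows([
  [0,0,0,0,0,-0.9,1],
  [0,0,0,0,0,-0.9,1],
  [0,0,0,0,0,-0.9,1],
  [0,0,0,0,0,-0.9,1],
  [0,0,0,0,0,-0.9,1],
  [0,0,0,0,0,-0.9,1],
  [0,0,0,0,0,-0.9,1],
  [0,0,0,0,0,-0.9,1],
  [0,0,0,0,0,0,1],
])

```text
time: 5.45
ee_pos: [0.4272, 0.2008, 0.1394]
eef_rot: [0.432, 0.902, 0.002, 0.003]
ft_force: [0.9, -1.3, -0.4]
width: 0.0097
```

send_rows([
  [0,0,0,0,0,-0.9,1],
  [0,0,0,0,0,-0.9,1],
  [0,0,0,0,0,-0.9,1],
  [0,0,0,0,0,-0.9,1],
  [0,0,0,0,0,0,1],
])

```text
time: 5.87
ee_pos: [0.4275, 0.2007, 0.1394]
eef_rot: [0.563, 0.826, 0.001, 0.003]
ft_force: [-0.3, -1.3, -1.0]
width: 0.0096
```

```bash
python3 -c "
from h import *
rep()
a=r.camera('top');cv2.imwrite('pics/t3.png',cv2.resize(a[200:340,120:280],None,fx=4,fy=4))
"
```

```text
t 5.87 p [0.4275 0.2007 0.1394] tooly deg 21.43 z [ 0.007 -0.001 -1.   ] F [-0.3 -1.3 -1. ] T [-0.17 -0.3   0.06] w 0.0096 q [-0.83  0.03  0.3   1.95 -0.    1.16 -0.16]
```

View pics/t3.png

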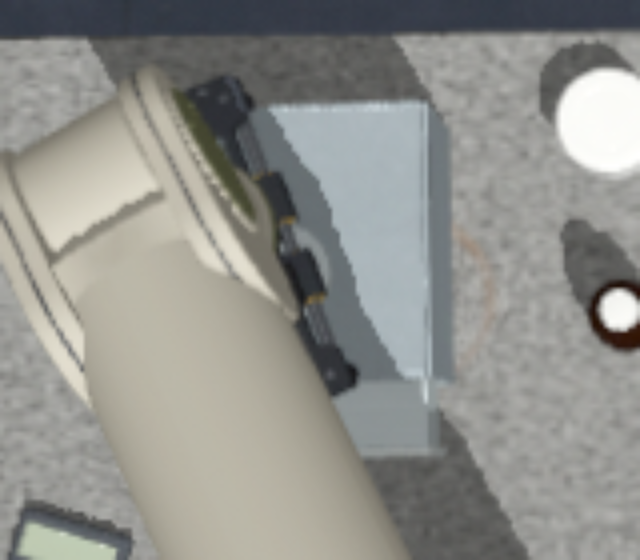

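The drawer is out: its white/grey box extends about 19 px, or 45 mm, in front of the cabinet at (390,415) in the crop. Now I'll turn the key back.

send_rows([
  [0,0,0,0,0,0.9,1],
  [0,0,0,0,0,0.9,1],
  [0,0,0,0,0,0.9,1],
  [0,0,0,0,0,0.9,1],
  [0,0,0,0,0,0.9,1],
  [0,0,0,0,0,0.9,1],
  [0,0,0,0,0,0.9,1],
  [0,0,0,0,0,0.9,1],
  [0,0,0,0,0,0.9,1],
  [0,0,0,0,0,0,1],
])

```text
time: 6.75
ee_pos: [0.4268, 0.2009, 0.1395]
eef_rot: [0.196, 0.981, 0.003, 0.001]
ft_force: [-0.0, -0.5, -1.0]
width: 0.0095
```

send_rows([
  [0,0,0,0,0,0.9,1],
  [0,0,0,0,0,0.9,1],
  [0,0,0,0,0,0.9,1],
  [0,0,0,0,0,0.9,1],
  [0,0,0,0,0,0,1],
  [0,0,0,0,0,0,1],
])

```text
time: 7.25
ee_pos: [0.4265, 0.2007, 0.1395]
eef_rot: [0.031, 1.0, 0.003, 0.0]
ft_force: [-0.3, -0.4, -0.2]
width: 0.0094
```

```bash
python3 -c "
from h import *
rep()
"
```

```text
t 7.25 p [0.4265 0.2007 0.1395] tooly deg 86.43 z [ 0.001  0.006 -1.   ] F [-0.3 -0.4 -0.2] T [-0.06 -0.08 -0.08] w 0.0094 q [-0.81  0.03  0.28  1.95 -0.01  1.16  0.99]
```

send_rows([
  [0,0,0,0,0,0.5,1],
  [0,0,0,0,0,0.45,1],
  [0,0,0,0,0,0.4,1],
  [0,0,0,0,0,0.3,1],
  [0,0,0,0,0,0.3,1],
])

```text
time: 7.67
ee_pos: [0.4263, 0.2006, 0.1395]
eef_rot: [-0.051, 0.999, 0.003, -0.0]
ft_force: [-0.1, -1.0, 0.5]
width: 0.0094
```

```bash
python3 -c "
from h import *
rep()
"
```

```text
t 7.67 p [0.4263 0.2006 0.1395] tooly deg 95.81 z [-0.001  0.006 -1.   ] F [-0.1 -1.   0.5] T [-0.02  0.15 -0.09] w 0.0094 q [-0.81  0.03  0.28  1.95 -0.02  1.16  1.15]
```

send_rows([
  [0,0,0,0,0,0.3,1],
  [0,0,0,0,0,0,1],
])

```text
time: 7.83
ee_pos: [0.4263, 0.2006, 0.1395]
eef_rot: [-0.063, 0.998, 0.003, -0.0]
ft_force: [1.0, -1.6, 0.4]
width: 0.0093
```

```bash
python3 -c "
from h import *
rep()
"
```

```text
t 7.83 p [0.4263 0.2006 0.1395] tooly deg 97.18 z [-0.001  0.006 -1.   ] F [ 1.  -1.6  0.4] T [-0.02 -0.03 -0.1 ] w 0.0093 q [-0.81  0.03  0.28  1.95 -0.02  1.16  1.18]
```

send_rows([
  [0,0,0,0,0,0.4,1],
  [0,0,0,0,0,0,1],
])

```text
time: 8.0
ee_pos: [0.4263, 0.2004, 0.1395]
eef_rot: [-0.078, 0.997, 0.003, -0.0]
ft_force: [-0.5, -1.4, 0.8]
width: 0.0093
```

```bash
python3 -c "
from h import *
rep()
a=r.camera('scene');cv2.imwrite('pics/s4.png',cv2.resize(a[310:400,290:390],None,fx=6,fy=6,interpolation=cv2.INTER_CUBIC))
a=r.camera('top');cv2.imwrite('pics/t4.png',cv2.resize(a[200:340,120:280],None,fx=4,fy=4))
"
```

```text
t 8.0 p [0.4263 0.2004 0.1395] tooly deg 98.92 z [-0.001  0.006 -1.   ] F [-0.5 -1.4  0.8] T [-0.07  0.12 -0.17] w 0.0093 q [-0.81  0.03  0.28  1.95 -0.02  1.16  1.21]
```

View pics/s4.png

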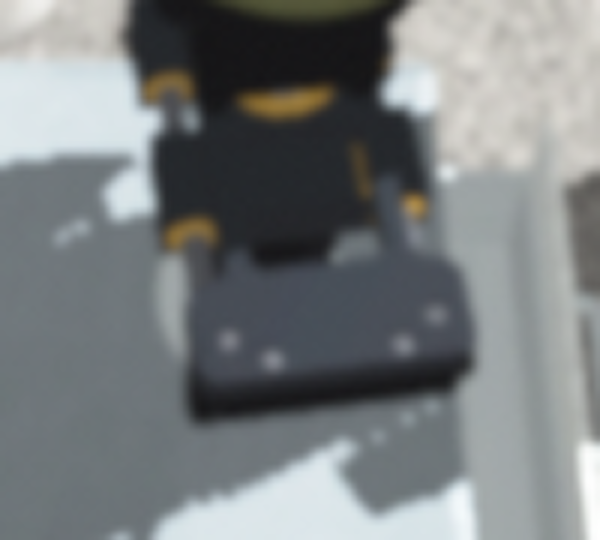

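View pics/t4.png

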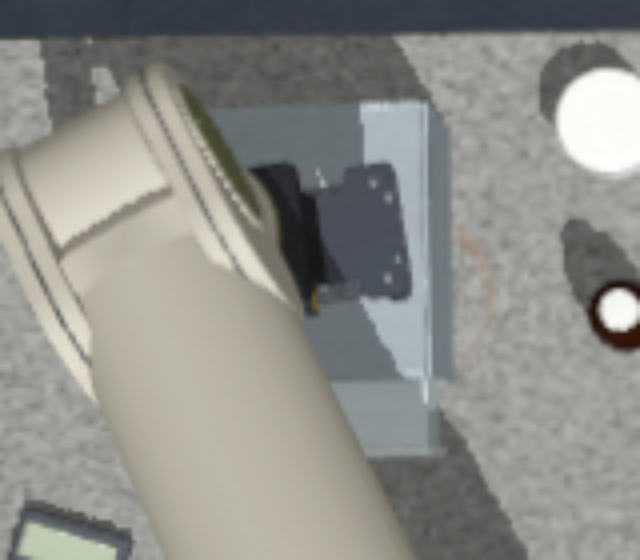

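The torque rises to 0.17 N m, so the plug is against its stop at 0. I'll back off to unload the play.

send_rows([
  [0,0,0,0,0,-0.6,1],
  [0,0,0,0,0,0,1],
])

```text
time: 8.27
ee_pos: [0.4264, 0.2009, 0.1395]
eef_rot: [-0.048, 0.999, 0.003, -0.0]
ft_force: [1.6, 0.1, -0.5]
width: 0.0094
```

```bash
python3 -c "
from h import *
rep()
"
```

```text
t 8.27 p [0.4264 0.2009 0.1395] tooly deg 95.53 z [-0.001  0.007 -1.   ] F [ 1.6  0.1 -0.5] T [ 0.14 -0.09 -0.04] w 0.0094 q [-0.81  0.03  0.28  1.95 -0.02  1.16  1.15]
```

send_rows([
  [0,0,0,0,0,-0.4,1],
  [0,0,0,0,0,0,1],
  [0,0,0.15,0,0,0,1],
  [0,0,0.15,0,0,0,1],
  [0,0,0.15,0,0,0,1],
])

```text
time: 8.68
ee_pos: [0.4261, 0.2013, 0.1532]
eef_rot: [-0.032, 0.999, 0.003, -0.0]
ft_force: [0.5, -0.7, -0.9]
width: 0.0098
```

```bash
python3 -c "
from h import *
rep()
"
```

```text
t 8.68 p [0.4261 0.2013 0.1532] tooly deg 93.68 z [-0.001  0.006 -1.   ] F [ 0.5 -0.7 -0.9] T [ 0.16 -0.28  0.01] w 0.0098 q [-0.81  0.02  0.28  1.93 -0.01  1.19  1.11]
```

send_rows([
  [0,0,0.2,0,0,0,1],
  [0,0,0.2,0,0,0,1],
  [0,0,0.2,0,0,0,1],
])

```text
time: 8.93
ee_pos: [0.4259, 0.2013, 0.1732]
eef_rot: [-0.033, 0.999, 0.003, -0.0]
ft_force: [0.2, 0.9, -0.2]
width: 0.0095
```

```bash
python3 -c "
from h import *
rep()
"
```

```text
t 8.93 p [0.4259 0.2013 0.1732] tooly deg 93.77 z [-0.001  0.006 -1.   ] F [ 0.2  0.9 -0.2] T [ 0.08 -0.02 -0.03] w 0.0095 q [-0.81 -0.    0.28  1.91 -0.01  1.23  1.11]
```

send_rows([
  [0,0,0.3,0,0,0,1],
  [0,0,0.3,0,0,0,1],
  [0,0,0.5,0,0,0,1],
  [0,0,0.7,0,0,0,1],
  [0,0,0.9,0,0,0,1],
  [0,0,0.9,0,0,0,1],
  [0,0,0.9,0,0,0,1],
  [0,0,0,0,0,0,1],
])

```text
time: 9.6
ee_pos: [0.4243, 0.1999, 0.3207]
eef_rot: [-0.033, 0.999, 0.003, -0.0]
ft_force: [-0.3, 0.7, -0.1]
width: 0.0096
```

```bash
python3 -c "
from h import *
rep()
a=r.camera('scene');cv2.imwrite('pics/s5.png',cv2.resize(a[200:400,250:450],None,fx=3,fy=3,interpolation=cv2.INTER_CUBIC))
"
```

```text
t 9.6 p [0.4243 0.1999 0.3207] tooly deg 93.78 z [-0.     0.007 -1.   ] F [-0.3  0.7 -0.1] T [ 0.08 -0.05 -0.02] w 0.0096 q [-0.82 -0.07  0.27  1.66  0.01  1.54  1.09]
```

View pics/s5.png

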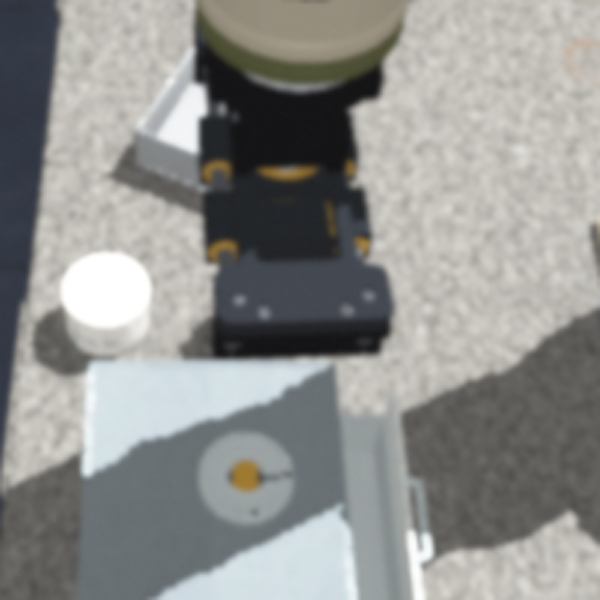

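The key is out. The lock is empty, its slot lines up with the notch at (245,477) in the crop, and the drawer is open. Next I'll carry the key to the tray, high above the bottle.

send_rows([
  [0,-0.9,0,0,0,-0.8,1],
  [0,-0.9,0,0,0,-0.8,1],
  [0,-0.9,0,0,0,-0.8,1],
  [0,-0.9,0,0,0,-0.8,1],
  [0,-0.9,0,0,0,-0.8,1],
  [0,-0.9,0,0,0,-0.8,1],
  [0,-0.9,0,0,0,-0.8,1],
  [0,-0.9,0,0,0,0,1],
  [0,-0.9,0,0,0,0,1],
  [0,-0.9,0,0,0,0,1],
])

```text
time: 10.48
ee_pos: [0.4176, -0.0769, 0.314]
eef_rot: [0.216, 0.976, 0.002, -0.004]
ft_force: [0.8, 1.0, -1.1]
width: 0.0093
```

send_rows([
  [0,-0.9,0,0,0,0,1],
  [0,-0.9,0,0,0,0,1],
  [0,-0.9,0,0,0,0,1],
  [0,-0.9,0,0,0,0,1],
  [0,0,0,0,0,0,1],
  [0,0,0,0,0,0,1],
])

```text
time: 10.98
ee_pos: [0.4126, -0.1964, 0.3115]
eef_rot: [0.221, 0.975, 0.002, -0.006]
ft_force: [-0.5, -0.5, -0.5]
width: 0.0097
```

```bash
python3 -c "
from h import *
rep()
a=r.camera('scene');cv2.imwrite('pics/s6.png',a)
"
```

```text
t 10.98 p [ 0.4126 -0.1964  0.3115] tooly deg 64.51 z [-0.011  0.006 -1.   ] F [-0.5 -0.5 -0.5] T [ 0.1  -0.01  0.02] w 0.0097 q [-0.49 -0.15  0.75  1.72  0.1   1.55  1.38]
```

View pics/s6.png

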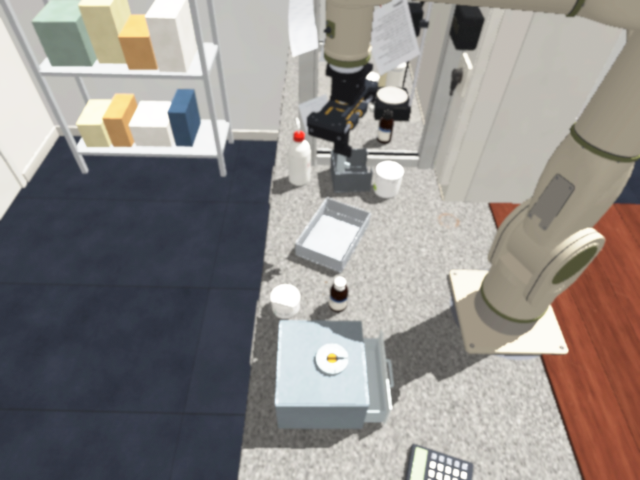

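The key hangs below the fingers, with its tip near (347,165) in the image. Now I'll lean it about 27° towards the tray's far side.

send_rows([
  [-0.15,-0.3,0,0.38,0.82,0,1],
  [-0.15,-0.3,0,0.38,0.82,0,1],
  [0,-0.1,0,0.38,0.82,0,1],
  [0,0,0,0.38,0.82,0,1],
  [0,0,0,0.38,0.82,0,1],
  [0,0,0,0.38,0.82,0,1],
  [0,0,0,0,0,0,1],
])

```text
time: 11.62
ee_pos: [0.4057, -0.2091, 0.3098]
eef_rot: [0.206, 0.945, 0.06, -0.245]
ft_force: [1.1, 0.5, -1.4]
width: 0.0094
```

```bash
cat >> h.py <<'E'
def keyrep(L=0.0555):
    p,R,s=pose(); z=R.apply([0,0,1]); d=np.array([np.cos(-.435),np.sin(-.435)]); e=np.array([-d[1],d[0]])
    c=np.array([.4115,-.2215])
    for n,q in(("tcp",p),("tip",p+L*z),("grasp",p-.0187*z)): print(n,q.round(4),"tray x,y mm",(1e3*(q[:2]-c)@d).round(1),(1e3*(q[:2]-c)@e).round(1))
    print("tilt",np.degrees(np.arccos(-z[2])).round(1),"dir",np.degrees(np.arctan2(-z[1],-z[0])).round(1))
E
python3 -c "
from h import *
rep();keyrep()
"
```

```text
t 11.62 p [ 0.4057 -0.2091  0.3098] tooly deg 65.21 z [-0.439  0.214 -0.873] F [ 1.1  0.5 -1.4] T [-0.27 -0.62  0.  ] w 0.0094 q [-0.24  0.44  0.91  1.37 -0.24  2.    1.81]
tcp [ 0.4057 -0.2091  0.3098] tray x,y mm -10.5 8.8
tip [ 0.3814 -0.1973  0.2614] tray x,y mm -37.6 9.3
grasp [ 0.4139 -0.2131  0.3261] tray x,y mm -1.4 8.6
tilt 29.2 dir -26.0
```

send_rows([
  [-0.1,-0.05,-0.5,0,0,0,1],
  [-0.1,-0.05,-0.8,0,0,0,1],
  [-0.1,-0.05,-0.8,0,0,0,1],
  [0,0,-0.8,0,0,0,1],
  [0,0,-0.8,0,0,0,1],
  [0,0,-0.8,0,0,0,1],
  [0,0,-0.5,0,0,0,1],
  [0,0,0,0,0,0,1],
])

```text
time: 12.28
ee_pos: [0.3984, -0.2076, 0.152]
eef_rot: [0.203, 0.948, 0.057, -0.239]
ft_force: [-0.3, 0.0, 0.2]
width: 0.0096
```

```bash
python3 -c "
from h import *
rep();keyrep()
a=r.camera('scene');cv2.imwrite('pics/s7.png',cv2.resize(a[120:300,260:460],None,fx=3,fy=3,interpolation=cv2.INTER_CUBIC))
"
```

```text
t 12.28 p [ 0.3984 -0.2076  0.152 ] tooly deg 65.7 z [-0.43   0.206 -0.879] F [-0.3  0.   0.2] T [-0.25 -0.51  0.04] w 0.0096 q [-0.24  0.52  0.86  1.61 -0.29  1.68  1.84]
tcp [ 0.3984 -0.2076  0.152 ] tray x,y mm -17.8 7.1
tip [ 0.3745 -0.1962  0.1032] tray x,y mm -44.2 7.4
grasp [ 0.4064 -0.2114  0.1684] tray x,y mm -8.8 7.0
tilt 28.5 dir -25.6
```

View pics/s7.png

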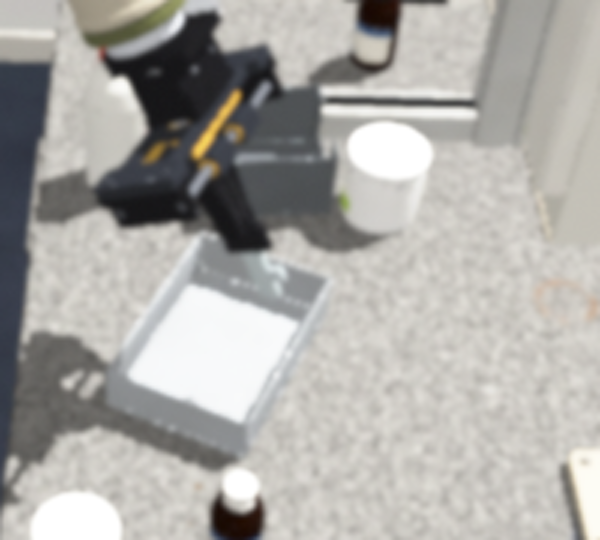

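send_rows([
  [-0.05,-0.1,-0.6,0,0,0,1],
  [-0.05,-0.1,-0.6,0,0,0,1],
  [0,0,-0.6,0,0,0,1],
  [0,0,-0.6,0,0,0,1],
  [0,0,-0.4,0,0,0,1],
  [0,0,0,0,0,0,1],
])

```text
time: 12.83
ee_pos: [0.4009, -0.2126, 0.0744]
eef_rot: [0.2, 0.951, 0.057, -0.231]
ft_force: [0.4, 0.2, -0.7]
width: 0.0094
```

```bash
python3 -c "
from h import *
rep();keyrep()
"
```

```text
t 12.83 p [ 0.4009 -0.2126  0.0744] tooly deg 66.02 z [-0.416  0.201 -0.887] F [ 0.4  0.2 -0.7] T [-0.25 -0.51  0.01] w 0.0094 q [-0.2   0.61  0.82  1.68 -0.35  1.54  1.88]
tcp [ 0.4009 -0.2126  0.0744] tray x,y mm -13.3 3.6
tip [ 0.3779 -0.2015  0.0251] tray x,y mm -38.9 4.0
grasp [ 0.4087 -0.2164  0.0909] tray x,y mm -4.7 3.5
tilt 27.5 dir -25.8
```

send_rows([
  [0,0,-0.3,0,0,0,1],
  [0,0,-0.2,0,0,0,1],
  [0,0,-0.1,0,0,0,1],
  [0,0,0,0,0,0,1],
], grip_force=6)

```text
time: 13.17
ee_pos: [0.403, -0.2128, 0.0581]
eef_rot: [0.199, 0.951, 0.057, -0.228]
ft_force: [0.2, -0.5, -0.6]
width: 0.0098
```

```bash
python3 -c "
from h import *
rep();keyrep()
"
```

```text
t 13.17 p [ 0.403  -0.2128  0.0581] tooly deg 66.09 z [-0.411  0.199 -0.889] F [ 0.2 -0.5 -0.6] T [-0.3  -0.5  -0.02] w 0.0098 q [-0.2   0.63  0.81  1.68 -0.36  1.51  1.89]
tcp [ 0.403  -0.2128  0.0581] tray x,y mm -11.3 4.3
tip [ 0.3802 -0.2017  0.0087] tray x,y mm -36.7 4.7
grasp [ 0.4107 -0.2165  0.0747] tray x,y mm -2.8 4.2
tilt 27.2 dir -25.8
```

send_rows([
  [0.05,-0.02,-0.15,0,0,0,1],
  [0.05,-0.02,-0.15,0,0,0,1],
  [0.05,-0.02,-0.15,0,0,0,1],
  [0,0,0,0,0,0,1],
], grip_force=6)

```text
time: 13.5
ee_pos: [0.4105, -0.2163, 0.0456]
eef_rot: [0.199, 0.952, 0.056, -0.225]
ft_force: [-0.6, -0.2, -0.5]
width: 0.0101
```

```bash
python3 -c "
from h import *
rep();keyrep()
a=r.camera('scene');cv2.imwrite('pics/s8.png',cv2.resize(a[150:290,270:400],None,fx=4.2,fy=4.2,interpolation=cv2.INTER_CUBIC))
"
```

```text
t 13.5 p [ 0.4105 -0.2163  0.0456] tooly deg 66.13 z [-0.407  0.196 -0.892] F [-0.6 -0.2 -0.5] T [-0.22 -0.38  0.01] w 0.0101 q [-0.18  0.65  0.8   1.67 -0.38  1.49  1.9 ]
tcp [ 0.4105 -0.2163  0.0456] tray x,y mm -3.1 4.3
tip [ 0.3879 -0.2054 -0.0039] tray x,y mm -28.1 4.7
grasp [ 0.4181 -0.22    0.0623] tray x,y mm 5.4 4.2
tilt 26.8 dir -25.8
```

View pics/s8.png

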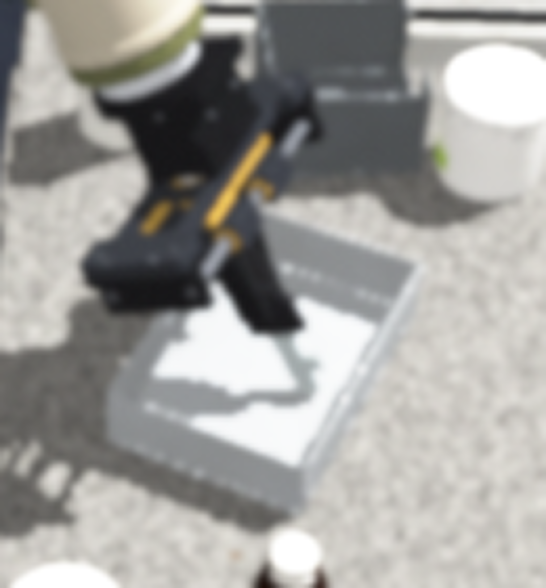

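The key's tip is on the tray floor near (305,400) in the crop, and the tray has not moved. I'll continue laying the key down.

send_rows([
  [0.06,-0.03,-0.15,0,0,0,1],
  [0.06,-0.03,-0.15,0,0,0,1],
  [0.06,-0.03,-0.15,0,0,0,1],
  [0,0,0,0,0,0,1],
], grip_force=5)

```text
time: 13.88
ee_pos: [0.4185, -0.2209, 0.0331]
eef_rot: [0.199, 0.953, 0.055, -0.223]
ft_force: [0.1, 0.1, -0.1]
width: 0.0101
```

```bash
python3 -c "
from h import *
rep();keyrep()
a=r.camera('scene');cv2.imwrite('pics/s9.png',cv2.resize(a[150:290,270:400],None,fx=4.2,fy=4.2,interpolation=cv2.INTER_CUBIC))
"
```

```text
t 13.88 p [ 0.4185 -0.2209  0.0331] tooly deg 66.13 z [-0.402  0.194 -0.895] F [ 0.1  0.1 -0.1] T [-0.11 -0.42  0.05] w 0.0101 q [-0.17  0.68  0.79  1.66 -0.4   1.47  1.9 ]
tcp [ 0.4185 -0.2209  0.0331] tray x,y mm 6.1 3.5
tip [ 0.3962 -0.2101 -0.0165] tray x,y mm -18.7 3.9
grasp [ 0.426  -0.2245  0.0498] tray x,y mm 14.4 3.4
tilt 26.5 dir -25.8
```

View pics/s9.png

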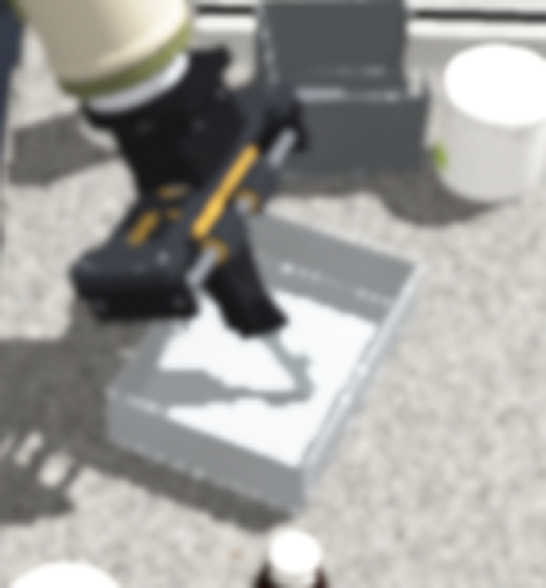

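send_rows([
  [0.06,-0.03,-0.14,0,0,0,1],
  [0.06,-0.03,-0.14,0,0,0,1],
  [0.05,-0.02,-0.14,0,0,0,1],
  [0,0,0,0,0,0,1],
], grip_force=5)

```text
time: 14.27
ee_pos: [0.4239, -0.2233, 0.0199]
eef_rot: [0.2, 0.953, 0.055, -0.223]
ft_force: [0.4, 0.5, 0.7]
width: 0.0102
```

```bash
python3 -c "
from h import *
rep();keyrep()
a=r.camera('scene');cv2.imwrite('pics/s10.png',cv2.resize(a[150:290,270:400],None,fx=4.2,fy=4.2,interpolation=cv2.INTER_CUBIC))
"
```

```text
t 14.27 p [ 0.4239 -0.2233  0.0199] tooly deg 66.11 z [-0.402  0.195 -0.895] F [0.4 0.5 0.7] T [-0.23 -0.46 -0.01] w 0.0102 q [-0.15  0.71  0.77  1.65 -0.41  1.46  1.91]
tcp [ 0.4239 -0.2233  0.0199] tray x,y mm 12.0 3.6
tip [ 0.4016 -0.2125 -0.0298] tray x,y mm -12.8 4.0
grasp [ 0.4314 -0.227   0.0366] tray x,y mm 20.4 3.4
tilt 26.5 dir -25.8
```

View pics/s10.png

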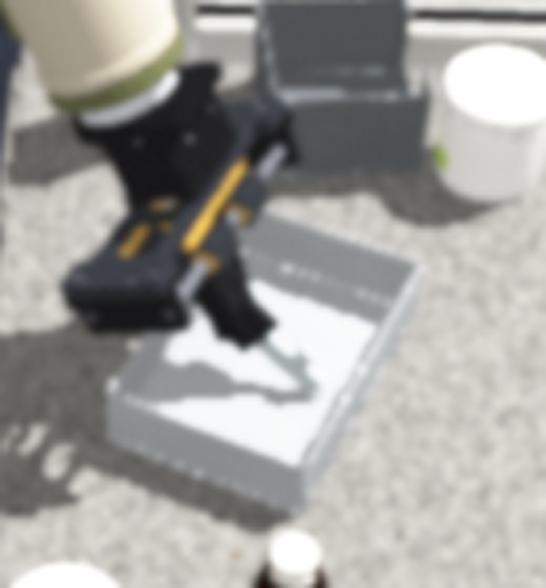

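send_rows([
  [0.06,-0.03,-0.12,0,0,0,1],
  [0.03,-0.01,-0.08,0,0,0,1],
  [0,0,0,0,0,0,1],
], grip_force=4)

```text
time: 14.57
ee_pos: [0.4263, -0.2245, 0.0134]
eef_rot: [0.2, 0.953, 0.056, -0.223]
ft_force: [1.3, -0.1, 0.4]
width: 0.0099
```

```bash
python3 -c "
from h import *
rep();keyrep()
"
```

```text
t 14.57 p [ 0.4263 -0.2245  0.0134] tooly deg 66.1 z [-0.403  0.195 -0.894] F [ 1.3 -0.1  0.4] T [-0.31 -0.53 -0.  ] w 0.0099 q [-0.15  0.73  0.77  1.64 -0.42  1.46  1.91]
tcp [ 0.4263 -0.2245  0.0134] tray x,y mm 14.7 3.5
tip [ 0.404  -0.2137 -0.0363] tray x,y mm -10.1 3.9
grasp [ 0.4339 -0.2282  0.0301] tray x,y mm 23.1 3.4
tilt 26.6 dir -25.8
```

Now I'll open gently.

send_rows([
  [0,0,0,0,0,0,0.7],
  [0,0,0,0,0,0,0.65],
  [0,0,0,0,0,0,0.6],
  [0,0,0,0,0,0,0.5],
  [0,0,0,0,0,0,0.4],
  [0,0,0,0,0,0,0.3],
  [0,0,0,0,0,0,0.2],
  [0,0,0,0,0,0,0.1],
  [0,0,0,0,0,0,0],
])

```text
time: 15.32
ee_pos: [0.4257, -0.2243, 0.0133]
eef_rot: [0.2, 0.952, 0.056, -0.224]
ft_force: [0.1, -0.8, -0.2]
width: 0.0394
```

```bash
python3 -c "
from h import *
rep();keyrep()
a=r.camera('scene');cv2.imwrite('pics/s11.png',cv2.resize(a[150:290,270:400],None,fx=4.2,fy=4.2,interpolation=cv2.INTER_CUBIC))
"
```

```text
t 15.32 p [ 0.4257 -0.2243  0.0133] tooly deg 66.08 z [-0.403  0.196 -0.894] F [ 0.1 -0.8 -0.2] T [-0.27 -0.46  0.02] w 0.0394 q [-0.15  0.73  0.77  1.64 -0.42  1.46  1.91]
tcp [ 0.4257 -0.2243  0.0133] tray x,y mm 14.0 3.5
tip [ 0.4033 -0.2134 -0.0363] tray x,y mm -10.8 3.9
grasp [ 0.4332 -0.2279  0.03  ] tray x,y mm 22.4 3.3
tilt 26.6 dir -25.9
```

View pics/s11.png

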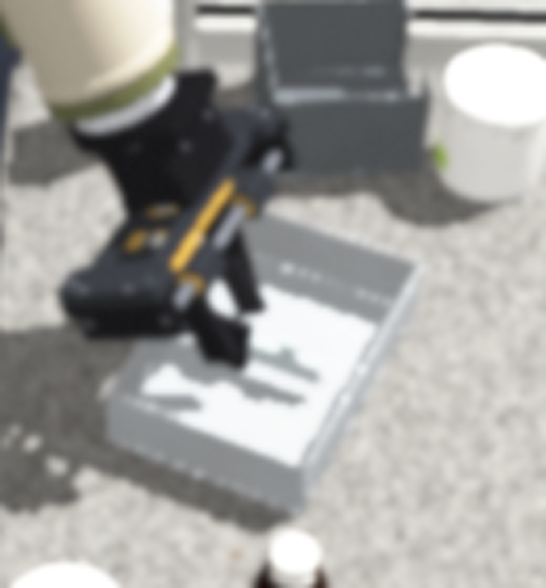

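The key lies on the tray floor with its blade near (290,365) in the crop. I'll open a bit more and retract along the tool axis.

send_rows([
  [0,0,0,0,0,0,-0.2],
  [0,0,0,0,0,0,-0.4],
  [0,0,0,0,0,0,-0.5],
  [0,0,0,0,0,0,-0.5],
  [0.07,-0.03,0.15,0,0,0,-0.5],
  [0.13,-0.06,0.3,0,0,0,-0.5],
  [0.2,-0.1,0.5,0,0,0,-0.5],
  [0.2,-0.1,0.7,0,0,0,-0.5],
  [0,0,0.9,0,0,0,-0.5],
  [0,0,0.9,0,0,0,-0.5],
])

```text
time: 16.2
ee_pos: [0.4427, -0.2321, 0.1193]
eef_rot: [0.2, 0.951, 0.056, -0.228]
ft_force: [-1.0, 0.2, 0.3]
width: 0.0655
```

send_rows([
  [0,0,0.8,0,0,0,-0.5],
  [0,0,0.8,-0.2,-0.5,0,-0.5],
  [0,0,0.8,-0.2,-0.5,0,-0.5],
  [0,0,0.5,0,0,0,-0.5],
  [0,0,0,0,0,0,-0.5],
  [0,0,0,0,0,0,-0.5],
])

```text
time: 16.7
ee_pos: [0.4451, -0.2354, 0.2207]
eef_rot: [0.202, 0.962, 0.047, -0.175]
ft_force: [-0.8, -0.1, -0.8]
width: 0.0656
```

```bash
python3 -c "
from h import *
rep()
a=r.camera('scene');cv2.imwrite('pics/s12.png',a);cv2.imwrite('pics/s12c.png',cv2.resize(a[180:290,270:400],None,fx=5,fy=5,interpolation=cv2.INTER_CUBIC))
cv2.imwrite('pics/t12.png',r.camera('top'))
"
```

```text
t 16.7 p [ 0.4451 -0.2354  0.2207] tooly deg 66.07 z [-0.318  0.16  -0.935] F [-0.8 -0.1 -0.8] T [-0.17 -0.38  0.03] w 0.0656 q [-0.23  0.47  0.89  1.48 -0.29  1.72  1.83]
```

View pics/s12.png

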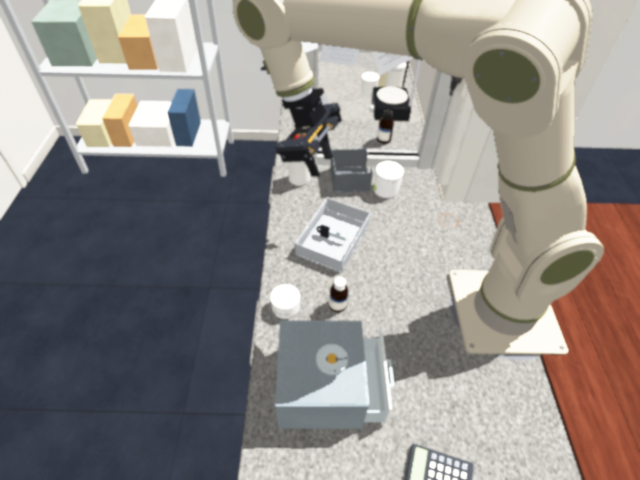

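View pics/s12c.png

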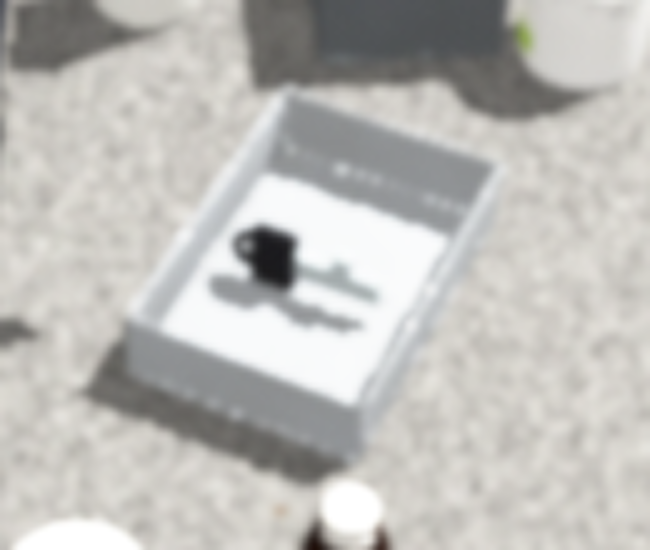

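View pics/t12.png

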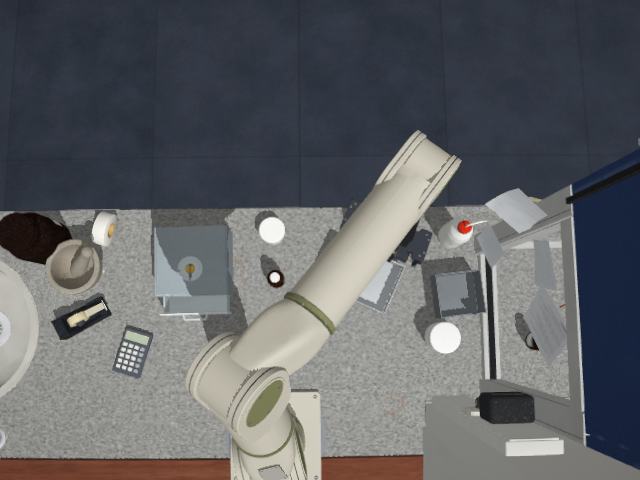

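send_rows([
  [0,0,0.5,0,0,0,-0.5],
  [0,0,0,0,0,0,-0.5],
  [0,0,0,0,0,0,-0.5],
  [0,0,0,0,0,0,-0.5],
  [0,0,0,0,0,0,-0.5],
  [0,0,0,0,0,0,-0.5],
  [0,0,0,0,0,0,-0.5],
  [0,0,0,0,0,0,-0.5],
  [0,0,0,0,0,0,-0.5],
  [0,0,0,0,0,0,-0.5],
])

```text
time: 17.63
ee_pos: [0.4432, -0.2337, 0.2281]
eef_rot: [0.202, 0.961, 0.047, -0.182]
ft_force: [-0.1, -1.4, 0.4]
width: 0.0655
```

```bash
python3 -c "
from h import *
a=r.camera('scene');b=cv2.imread('pics/s12.png');o=cv2.imread('pics/scene0.png')
print('key/tray change',np.abs(a[200:275,290:375].astype(int)-b[200:275,290:375]).max())
for n,(y0,y1,x0,x1) in dict(jar=(285,320,265,305),bottle=(275,312,325,355)).items(): print(n,np.abs(a[y0:y1,x0:x1].astype(int)-o[y0:y1,x0:x1]).mean())
c=np.hstack([cv2.resize(a[310:430,270:400],None,fx=3,fy=4),cv2.resize(a[195:275,290:375],None,fx=4,fy=6)[:480]]);cv2.imwrite('pics/s13.png',c)
"
```

```text
key/tray change 2
jar 4.964047619047619
bottle 6.836936936936937
```

View pics/s13.png

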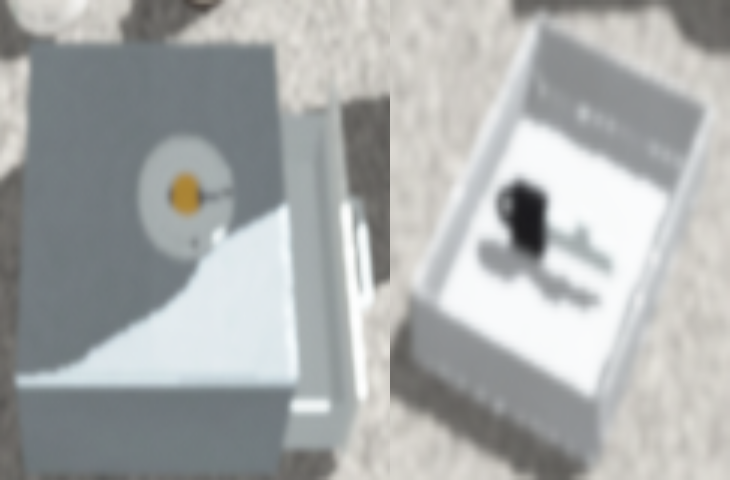

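The key is at rest in the tray and unchanged over 0.9 s. The drawer is open, and the empty lock's slot is back at the notch. The jar and bottle differ from the first picture only by shadow. I'll hand the job in.

```bash
python3 -c "
from bench import r
print(r.close_job())"
```

```text
the job is handed in; nothing more can be done
None
```

The job is done and handed in at about 17.7 s of the 51 s allowed. I turned the key clockwise about 70° until the drawer came fully out (about 45 mm). I then turned it back until I felt the stop and drew it straight up out of the lock. Last, I set its tip on the tray floor, laid it down and released it with the bow within about 1 cm of the floor.

**Last checks:**
- **Drawer and lock:** the drawer was open, the lock was empty, and the plug's slot was lined up with the notch.
- **Key:** it lay in the tray, apparently resting on its narrow edge rather than flat. It did not move over the last 0.9 s.
- **Other objects:** the tray, bottle, jar and wash bottle looked where they were. The jar and bottle pictures differed slightly from the first ones, which I put down to the arm's shadow.
- **Forces:** measured forces at the tool stayed below about 2 N wherever I read them.

Turning back, the gripper went about 8° past its starting angle before the torque rose at the stop. I took that as play in the lock and give in the grip. I backed off about 5° and the key came out freely.

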